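# Free the sample tray, load it and feed the analyser

## Robot

A 6-joint arm with a two-finger parallel gripper is mounted at the origin on the work surface. World frame = base frame: x ahead of the robot, y to its left, z up, the work surface at z = 0. Lengths are in m, angles in rad, forces in N, time in s.
With the tool pointing down it reaches from about 0.35 to 0.775 m from the base axis. Payload 5.5 kg.
Tool frame: the origin (TCP) lies midway between the tips of the shut fingers; the grasp point (between the pads) lies behind it (env.grip_point_offset is the z of the grasp point in the tool frame, in m); z points along the fingers, y is the direction in which the jaws open and shut (so a half turn about z gives the same grasp; the last joint's range is limited). The gripper opens to 85 mm and grips with 20 to 120 N. Pads are 22 mm wide; open, the fingers measure 114 mm over their backs; the gripper's body (76 mm by 85 mm) begins 54 mm behind the grasp point. The pads swing forward as they close: fully open they stand 13 mm farther back than shut.
Start: joints at [1, 0.313, 0.046, 1.304, 0, 1.431], TCP at [0.24, 0.522, 0.231] pointing down, gripper open.
Joint ranges: [-2.76, 2.76], [-0.86, 1.69], [-1.03, 1.26], [-2.2, 2.34], [-1.47, 1.5], [-3.14, 3.14]. Speed limits (rad/s): [2.57, 2.57, 3.14, 3.14, 3.14, 3.14].

## Interface

Orientations are given as a unit quaternion [w, x, y, z].
In Python, from workcell import env, viewer gives the robot as it stands. The module is installed in compiled form; this text tells all that it offers.
- The arm moves only by the shell command python3 -m inch 'ROWS' [OPENING] [FORCE]. ROWS is JSON, a list of rows, each a list of 2 entries, a list of its own where there are three numbers: the shift along the tool's x, y, z in m, then the turn about the tool's z in degrees. In form: [[[tx, ty, tz], spin], ...]. A call has 1 to 5 rows; each row is the pose to reach, as a shift and turn from the pose measured when the call began, along the tool's axes at that moment; what a row does not reach only later rows make up. A row lasts 1/12 s, in which the tool goes at most 41.7 mm and 7.16 degrees, less where a joint would pass 70% of its speed; a pose out of reach is approached as far as the arm can. A call with a gripper value outside its range is refused whole. OPENING is the closure, from 0 (fully open) to 1 (shut), set as the call begins (- or left out, the last holds). The fingers move at their own pace and stop on an object; FORCE is the grip in N (left out, the last holds). Time passes only in rows, so rows that repeat a pose let the fingers close. It gives the time, the measured TCP pose, the force and the opening at its end, in the units of the state.
- env.get_state(): the state, without advancing time (a new reading comes with each control period).
- viewer.read_camera(name): name is "scene" or "top"; returns a dict with "image" (384x512x3 uint8, red, green, blue), "depth" (384x512 float32, m along the optical axis (not along the pixel's ray), 0 where there is no reading), "vertical_fov" (degrees; the focal length in pixels is half the picture's height over the tangent of half this angle, whatever the lens; pixels are square), "cx", "cy" (the principal point, pixels), "dist_coeffs" ([k1, k2, p1, p2, k3] as OpenCV has them; the pictures are not rectified), "R" (3x3) and "t" (3): a world point X has camera coordinates R X + t. Camera axes: x right, y down, z forward; pixel columns grow to the right and rows downward; lengths in m; the calibration is good to about 2 mm. A picture is of the moment at which its call begins.
- env.hand_in(): hands the job in, once; it reports no verdict.
The state is a dict: "clock": time; "joint_pos": joint angles; "qvel": joint speeds; "tau": joint torques, N m; "tcp_pos": TCP position; "orientation": TCP orientation; "wrist_force": force on the tool from outside, world axes, zero at the start; "ft_torque": the same for the moment, N m; "finger_gap": finger opening in m.
Only numpy, scipy, OpenCV 4.12 (cv2) and the standard library are available. Lean on these libraries where they do the work, as an engineer would, in place of code of your own. Each camera call takes 0.05 s, during which the arm holds its last target. There are 200 camera calls.

## Task

Someone has put the label printer down on the end of the sample tray: draw the tray out from under it without shifting the printer, which should come to stand flat just where it is. Then stand every specimen pot that is there upright in the tray, one to a compartment, slide the loaded tray tongue first into the analyser's opening until it is fully home against the stop, and then press the start button all the way down. Leave the other things on the table where they are.

Things in the scene. Friction and masses are not known exactly. Their poses are not given: they have to be found in the camera images.
- tray: Bare aluminium sample tray, loose, 6 mm plate, 0.35 kg. Origin under the centre of its nest; x runs from the handle end to the tongue, z up. Nest 104 (x) by 132 (y) mm: 4 mm walls, 8 mm high above the plate, make four compartments centred at x +-25, y +-32 mm, each 46 (x) by 60 (y) mm inside. Tongue: bare plate 104 mm wide, x 52 to 92 mm. Stem with the handle: 44 mm wide, x -52 to -136 mm.
- tray_handle (a point): Middle of the tray's black upright handle fin, 30 mm above the tray's underside, at tray x = -112 mm. The fin is 12 mm thick (tray y), 40 mm long (tray x) and reaches from 6 to 42 mm above the table. Axes as the tray's.
- tray_tongue (a point): Middle of the tongue's end edge, tray x = 92 mm, 3 mm up.
- printer: Desktop label printer, loose, about 0.9 kg, heavy at the back; 150 mm long (x, front to back, roughly along the tray's x), 110 mm wide; a 32 mm high front lip 66 mm long, then a body 95 to 110 mm high. Its front faces the robot. Its own z is vertical at the start and leans 0.05 rad forward once it stands flat. Origin on the table below the middle of its front edge at the start.
- printer_front (a point): Middle of the printer's lower front edge. At the start the last 34 mm or so of the tray's tongue is under the lip, so the printer leans back on its rear bottom edge with this point 8 mm up; once the tray is out it comes down to the table.
- analyser: White bench analyser, fixed, 222 mm wide, 215 deep, 120 high in front, 190 high from x = 120 mm back. Origin on the table midway across the face of its opening; x runs inwards, z up. Opening without floor (the tray slides on the table), 75 mm high, 142 wide, with slanted lead-ins reaching 10 mm out of the face. Its back stop is at x = 148 mm; a tray home against it has its origin at x = 56 mm.
- start_top (a point): Centre of the top of the analyser's white round start button, 30 mm across, on its roof at analyser x = 45, y = 50 mm, 142 mm above the table. It is pressed straight down.
- start (a joint): Travel of the start button: 0 up, 0.006 m fully down (about 4 N); it springs back.
- pot0: Squat glass specimen pot with a white screw cap, 36 mm across, 28 mm high, 60 g, heavy in the base, upright; alike with the others. Origin under its centre. Not every pot is there every time.
- pot1: Squat glass specimen pot with a white screw cap, 36 mm across, 28 mm high, 60 g, heavy in the base, upright; alike with the others. Origin under its centre. Not every pot is there every time.
- pot2: Squat glass specimen pot with a white screw cap, 36 mm across, 28 mm high, 60 g, heavy in the base, upright; alike with the others. Origin under its centre. Not every pot is there every time.
- pot3: Squat glass specimen pot with a white screw cap, 36 mm across, 28 mm high, 60 g, heavy in the base, upright; alike with the others. Origin under its centre. Not every pot is there every time.
- tub: White lidded tub, 64 mm across, 100 mm high; bystander. Origin under its centre.
- tape: Roll of tape lying flat, 68 mm across, 25 mm high; bystander. Origin under its centre.
- swabs: Small carton 75 x 55 x 30 mm; bystander. Origin under its centre.
- spray: White bottle, 52 mm across, 130 mm high; bystander. Origin under its centre.
- dish: Round steel bowl, 110 mm across, 40 mm high; bystander. Origin under its centre.
- lancets: Small flat box 60 x 40 x 22 mm; bystander. Origin under its centre.
Not all that is in view belongs to the job. Leave any blue or turquoise look-alike of the pot2 alone. Of the things that look like the tray, take the one that is farthest from the robot's base at the start.

How it is judged:
By the outcome, as a careful person would: the job done as asked, in the order asked, and still so for the second after the job is handed in, with the robot touching nothing.
Of pot0, pot1, pot2, pot3 only 3 to 4 are there at a start; the rules pass over those that are not, and their reading is None.
At some moment in a run one of pot0, pot1, pot2, pot3 may be knocked a few centimetres aside while the robot is not near it.
It also fails if it takes over 210 s, if anything falls off the work surface, if the arm or the gripper's body presses on something with over 40 N, if the wrist force passes 120 N, or if a joint passes its speed limit or range.

## Working session

There is one attempt and no reset: what is moved stays moved. The work goes in short steps, Python scripts to look and compute and a shell command to move; the robot and the scene stay as the last step left them, time stands still between calls to the robot, and variables do not carry over. Pictures are saved under pics/ and viewed, on a budget of 14 in all, crops included, one or two more only if the job needs it, and the job is handed in when it is done.

```bash
mkdir -p pics
cat > h.py <<'E'
import numpy as np, cv2
from workcell import env, viewer
def cam(n):
    c=viewer.read_camera(n); h,w=c["image"].shape[:2]
    f=h/2/np.tan(np.radians(c["vertical_fov"])/2)
    c["K"]=np.array([[f,0,c["cx"]],[0,f,c["cy"]],[0,0,1]]); c["D"]=np.array(c["dist_coeffs"],float)
    c["R"]=np.array(c["R"]); c["t"]=np.array(c["t"]); return c
def ray(c,uv):
    p=cv2.undistortPoints(np.array(uv,float).reshape(-1,1,2),c["K"],c["D"]).reshape(-1,2)
    return np.c_[p,np.ones(len(p))]
def atz(c,uv,z):  # world point on plane z
    d=ray(c,uv)@c["R"]; o=-c["R"].T@c["t"]
    return o+d*((z-o[2])/d[:,2])[:,None]
def cloud(c):
    h,w=c["depth"].shape; g=np.mgrid[0:h,0:w]; uv=np.c_[g[1].ravel(),g[0].ravel()]
    P=ray(c,uv)*c["depth"].ravel()[:,None]
    return ((P-c["t"])@c["R"]).reshape(h,w,3)
def proj(c,X):
    return cv2.projectPoints(np.array(X,float).reshape(-1,1,3),cv2.Rodrigues(c["R"])[0],c["t"],c["K"],c["D"])[0].reshape(-1,2)
def save(img,name,s=1,box=None):
    if box: img=img[box[1]:box[3],box[0]:box[2]]
    cv2.imwrite("pics/"+name,cv2.resize(img[:,:,::-1],None,fx=s,fy=s,interpolation=cv2.INTER_CUBIC))
def axes():
    s=env.get_state(); w,x,y,z=s["orientation"]
    from scipy.spatial.transform import Rotation as Ro
    return np.array(s["tcp_pos"]),Ro.from_quat([x,y,z,w]).as_matrix()
def delta(target,jaw=None):
    """shift in tool axes to reach world TCP target; jaw: wanted jaw (tool y) direction angle in deg"""
    p,R=axes(); d=R.T@(np.array(target)-p); s=0
    if jaw is not None:
        a=np.degrees(np.arctan2(R[1,1],R[0,1])); e=(jaw-a+90)%180-90; s=-e
    return np.round(d,4),round(s,1)
E
python3 - <<'E'
from h import *
a=cam("scene");b=cam("top")
save(a["image"],"s0.png",1.5);save(b["image"],"t0.png",1.5)
for c in(a,b):print(-c["R"].T@c["t"],c["K"][0,0],c["D"])
print(env.get_state(),env.grip_point_offset);print(axes()[1])
E
```

```text
[ 1.12922072 -0.58560047  1.11308897] 420.3544343292829 [-0.00988209  0.          0.          0.          0.        ]
[0.21166311 0.00200689 1.67701131] 464.3660601394638 [-0.02106903  0.          0.          0.          0.        ]
{'clock': 0.1, 'joint_pos': array([1.00037527e+00, 3.13948868e-01, 4.50857858e-02, 1.30360842e+00,
       9.51609739e-07, 1.43117586e+00]), 'qvel': array([-7.30166981e-05,  6.86117017e-04,  1.02678294e-03, -5.81117799e-04,
        3.65060078e-04, -1.04823874e-03]), 'tau': array([ 2.37917528e-03, -4.81724596e+01,  2.99244618e+01,  1.27082635e-02,
       -1.71669194e-04,  2.07454133e-05]), 'tcp_pos': array([0.23988628, 0.52206167, 0.23048186]), 'orientation': array([-2.91599535e-04,  2.13738416e-01,  9.76890571e-01, -7.85188861e-04]), 'wrist_force': array([-0.32849567,  0.2092432 , -0.34192703]), 'ft_torque': array([ 0.0204849 ,  0.01259164, -0.00977116]), 'finger_gap': 0.08541746767911937} -0.0187
[[-9.08631609e-01  4.17597628e-01 -9.05371718e-04]
 [ 4.17598544e-01  9.08630546e-01 -1.40943514e-03]
 [ 2.34071625e-04 -1.65873924e-03 -9.99998597e-01]]
```

View pics/s0.png

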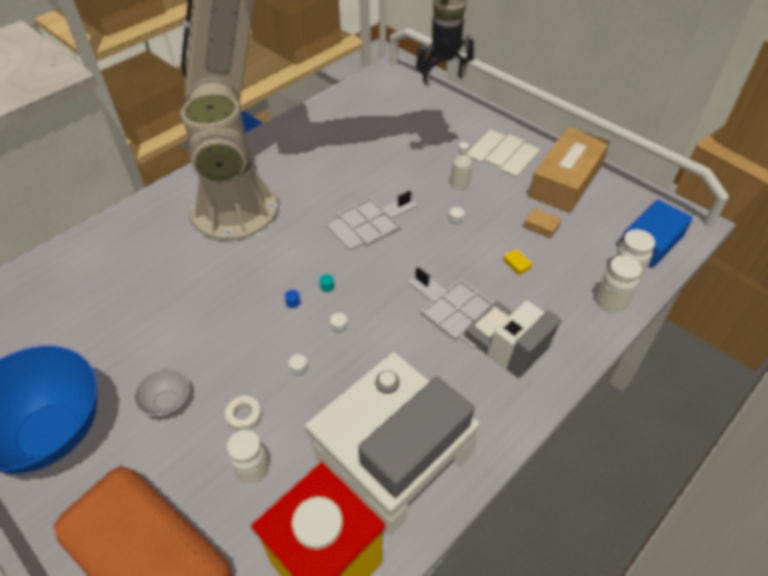

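View pics/t0.png

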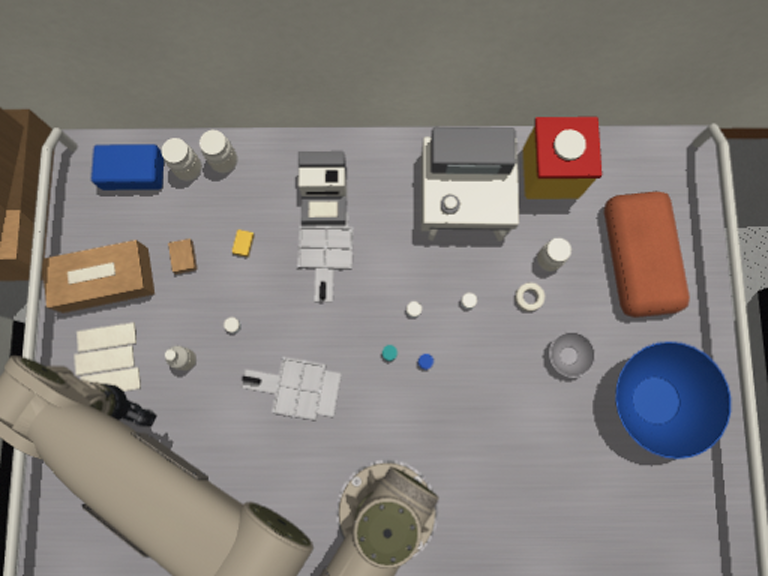

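The top picture shows:
- **Tray candidates:** one at the printer (324,265), and a look-alike near the base (300,388). I choose the one under the printer because it is the farthest.
- **Pot candidates:** white caps at (232,325), (414,309) and (469,300). The turquoise one (389,353) and the blue one (426,362) are decoys.
- **Analyser:** at (470,185), with its button at (450,204).

Next is a close crop to check the choice and measure it.

Run:
```python
from h import *
b=cam("top");a=cam("scene")
save(b["image"],"t1.png",4,(140,90,340,240))
save(a["image"],"s1.png",4,(190,120,385,270))
from scipy import ndimage as nd
for n,c in(("top",b),("scene",a)):
    P=cloud(c); I=c["image"].astype(int)
    m=(I.min(2)>150)&(I.max(2)-I.min(2)<45)&(P[...,2]>.015)&(P[...,2]<.04)&(P[...,0]>.25)&(P[...,0]<.8)&(abs(P[...,1])<.6)
    l,k=nd.label(m)
    for i in range(1,k+1):
        q=np.argwhere(l==i)
        if len(q)>10:
            u=q[:,::-1].mean(0);print(n,len(q),u.round(1),atz(c,u,.028).round(4),np.median(P[l==i],0).round(3))
    for nm,X in(("button",0),):pass
```

```text
top 81 [217.1 137.9] [[0.7236 0.1435 0.028 ]] [0.721 0.139 0.036]
top 46 [210.6 141.5] [[0.7098 0.1676 0.028 ]] [0.705 0.169 0.037]
top 167 [353.2 197.3] [[ 0.4976 -0.3493  0.028 ]] [ 0.499 -0.349  0.025]
top 75 [312.7 199.9] [[ 0.4889 -0.2028  0.028 ]] [ 0.489 -0.203  0.027]
top 75 [276.1 205.5] [[ 0.4694 -0.0707  0.028 ]] [ 0.468 -0.07   0.028]
top 72 [154.  216.1] [[0.4339 0.3671 0.028 ]] [0.434 0.367 0.028]
scene 54 [303.9 141.1] [[0.4346 0.3656 0.028 ]] [0.434 0.367 0.026]
scene 158 [327.7 213.8] [[0.7116 0.1574 0.028 ]] [0.716 0.151 0.038]
scene 85 [224.9 213. ] [[ 0.4714 -0.0722  0.028 ]] [ 0.47  -0.072  0.026]
scene 98 [197.6 241.2] [[ 0.4916 -0.2049  0.028 ]] [ 0.492 -0.205  0.027]
scene 241 [161.3 273.9] [[ 0.5029 -0.3527  0.028 ]] [ 0.5   -0.352  0.024]
```

View pics/t1.png

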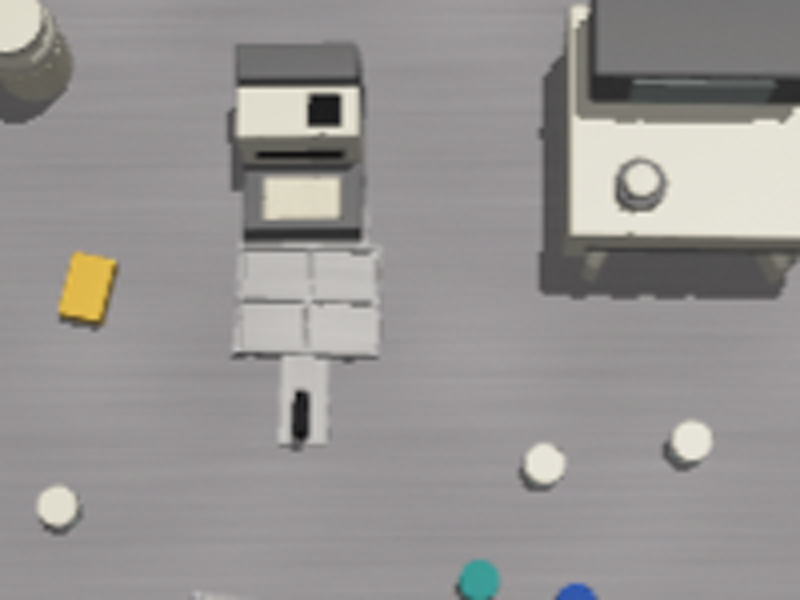

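View pics/s1.png

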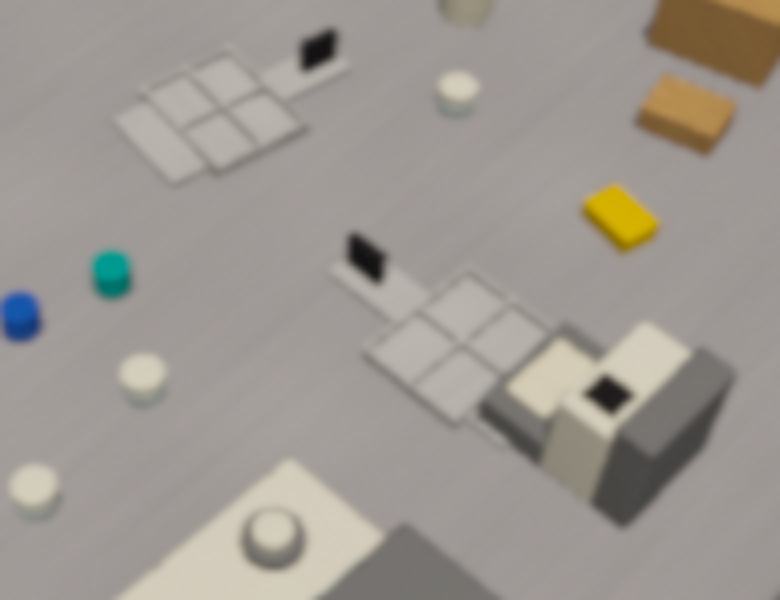

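The crop confirms the far tray. Its fin is at crop (300,413), the nest corners are at (233,355), (380,356), (242,245) and (380,247), and the tongue is under the printer lip, whose front edge is at v≈238. I'll fit the tray, printer and analyser poses from this.

```bash
cat >> h.py <<'E'
def fit(obs,x0):
    """obs: list of (cam, uv Nx2, model Nx3); returns x,y,yaw"""
    from scipy.optimize import least_squares
    def r(q):
        c,s=np.cos(q[2]),np.sin(q[2]); R=np.array([[c,-s,0],[s,c,0],[0,0,1]])
        return np.concatenate([(proj(C,np.array(M)@R.T+[q[0],q[1],0])-uv).ravel() for C,uv,M in obs])
    o=least_squares(r,x0,loss="soft_l1"); return o.x,r(o.x).reshape(-1,2).round(1)
E
python3 - <<'E'
from h import *
b=cam("top");a=cam("scene")
T=lambda L:np.array(L)/4+[140,90]
S=lambda L:np.array(L)/4+[190,120]
M=[[-.052,.066,.014],[-.052,-.066,.014],[.052,.066,.014],[.052,-.066,.014],[-.136,.022,.006],[-.136,-.022,.006]]
ut=T([[233,355],[380,356],[241,246],[379,247],[278,443],[328,444]])
us=S([[468,270],[364,353],[553,330],[456,425],[330,268]])
Ms=[M[0],M[1],M[2],M[3],M[5]]
for n,o in(("top",[(b,ut,M)]),("scene",[(a,us,Ms)]),("both",[(b,ut,M),(a,us,Ms)])):
    q,r=fit(o,[.65,.13,0]);print(n,q.round(4),r.tolist())
Pb,Pa=cloud(b),cloud(a)
for nm,P,c in(("top",Pb,b),("scene",Pa,a)):
    m=(P[...,2]>.112)&(P[...,2]<.128)&(P[...,0]>.55)&(P[...,1]<-.05)&(P[...,1]>-.5)
    X=P[m];print(nm,len(X),X.min(0),X.max(0),cv2.minAreaRect(X[:,:2].astype(np.float32)*1000))
    # dark handle fin
    I=c["image"].astype(int); m=(I.max(2)<50)&(P[...,0]>.45)&(P[...,0]<.62)&(abs(P[...,1]-.13)<.08)
    X=P[m];print("fin",X.mean(0),np.argwhere(m)[:,::-1].mean(0),len(X))
    m=(P[...,2]>.02)&(P[...,2]<.06)&(P[...,0]>.55)&(P[...,1]>0.04)&(P[...,1]<.24)&(P[...,0]<.85)
    X=P[m];print("lip",cv2.minAreaRect(X[:,:2].astype(np.float32)*1000))
    m=(P[...,2]>.09)&(P[...,2]<.13)&(P[...,0]>.6)&(P[...,1]>0.04)&(P[...,1]<.24)
    X=P[m];print("body",cv2.minAreaRect(X[:,:2].astype(np.float32)*1000))
save(b["image"],"t2.png",6,(270,75,360,170))
E
```

```text
top [ 0.6246  0.1443 -0.0235] [[0.3, -0.4], [-0.5, -0.1], [-0.6, -0.6], [0.5, -0.3], [0.4, 0.7], [-0.1, 0.7]]
scene [ 0.6322  0.1433 -0.0265] [[0.1, -0.9], [-0.5, -0.7], [2.2, 0.9], [-0.0, -0.3], [-0.7, 1.3]]
both [ 0.6275  0.1444 -0.0256] [[0.2, -1.2], [-0.6, -0.8], [-0.6, -1.4], [0.5, -1.0], [0.3, -0.1], [-0.2, -0.1], [-0.8, -1.8], [-1.3, -1.6], [1.3, -0.0], [-0.9, -1.3], [-1.5, 0.5]]
top 2210 [ 0.64972887 -0.48827946  0.11200989] [ 1.23257278 -0.08191535  0.12798805] ((943.0108642578125, -286.0757751464844), (587.1113891601562, 396.74969482421875), 1.136918544769287)
fin [0.51284803 0.14841329 0.03970868] [214.91176471 193.41176471] 34
lip ((663.03076171875, 140.07904052734375), (181.6074981689453, 125.28267669677734), 0.9024749398231506)
body ((996.0321044921875, 139.31134033203125), (490.84930419921875, 198.0828399658203), 0.3099463880062103)
scene 3134 [ 0.65267806 -0.49119159  0.11201985] [ 1.23590836 -0.05484184  0.12792028] ((950.9385986328125, -277.97235107421875), (596.6809692382812, 408.867919921875), 3.6760032176971436)
fin [0.52063648 0.1433685  0.03305663] [281.02380952 184.0952381 ] 42
lip ((760.088623046875, 148.04766845703125), (113.01959991455078, 153.43954467773438), 89.81527709960938)
body ((994.1372680664062, 139.07286071777344), (482.1747741699219, 198.64413452148438), 0.1773376315832138)
```

View pics/t2.png

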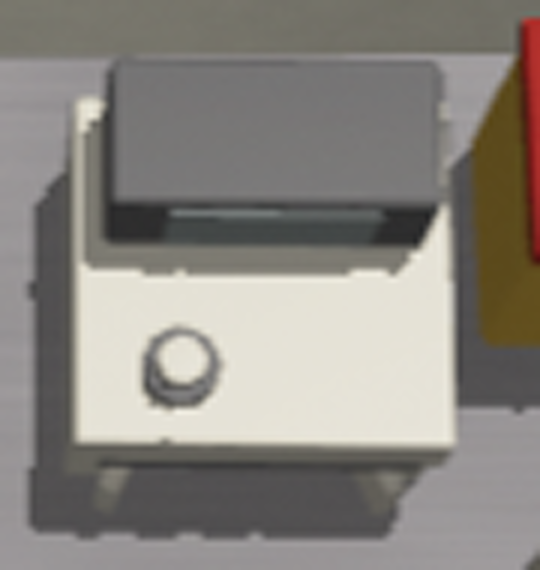

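Run:
```python
from h import *
b=cam("top");a=cam("scene")
cv=lambda L,s,o:(np.array(L)+.5)/s-.5+o
M=[[-.052,.066,.014],[-.052,-.066,.014],[.052,.066,.014],[.052,-.066,.014],[-.136,.022,.006],[-.136,-.022,.006],[-.112,0,.040]]
ut=np.r_[cv([[233,355],[380,356],[241,246],[379,247],[278,443],[328,444]],4,[140,90]),[[214.9,193.4]]]
us=np.r_[cv([[468,270],[364,353],[553,330],[456,425],[330,268]],4,[190,120]),[[281.0,184.1]]]
Ms=[M[0],M[1],M[2],M[3],M[5],[-.112,0,.026]]
for n,o in(("top",[(b,ut,M)]),("scene",[(a,us,Ms)]),("both",[(b,ut,M),(a,us,Ms)])):
    q,r=fit(o,[.65,.13,0]);print(n,q.round(4),r.tolist())
c6=lambda L:cv(L,6,[270,75])
MA=[[0,.111,.12],[0,-.111,.12],[.045,.05,.142],[.12,.111,.12]]
q,r=fit([(b,c6([[72,443],[456,445],[185,359]]),MA[:3])],[.66,-.2,0]);print("an",q.round(4),r.tolist())
print(atz(b,c6([[185,359],[100,510],[385,510]]),.142)[0],atz(b,c6([[72,443],[456,445]]),.12))
Pb=cloud(b);Pa=cloud(a)
for P,c in((Pb,b),(Pa,a)):
    m=(P[...,2]>.115)&(P[...,2]<.125)&(P[...,0]>.6)&(P[...,0]<.76)&(P[...,1]<-.05)&(P[...,1]>-.36)
    X=P[m]; ys=np.arange(-.28,-.12,.01)
    e=np.array([[X[abs(X[:,1]-y)<.006][:,0].min(),y] for y in ys]);k=np.polyfit(e[:,1],e[:,0],1);print("front",k,np.polyval(k,-.2),"side",X[:,1].min(),X[:,1].max())
    m=(P[...,2]>.135)&(P[...,2]<.15)&(P[...,0]>.66)&(P[...,0]<.75)&(P[...,1]<-.1)&(P[...,1]>-.25)
    print("btn",P[m].mean(0),m.sum())
```

```text
top [ 0.6258  0.1457 -0.0234] [[0.3, -0.4], [-0.5, -0.0], [-0.6, -0.5], [0.5, -0.2], [0.4, 0.8], [-0.1, 0.8], [0.0, -0.3]]
scene [ 0.6298  0.1439 -0.0276] [[0.1, -1.0], [-0.5, -0.8], [2.2, 0.8], [-0.1, -0.5], [-0.7, 1.2], [0.1, 0.4]]
both [ 0.6274  0.1453 -0.0263] [[0.3, -0.8], [-0.5, -0.4], [-0.5, -1.0], [0.6, -0.6], [0.4, 0.4], [-0.1, 0.3], [0.0, -0.7], [-0.2, -1.6], [-0.7, -1.5], [1.9, 0.2], [-0.4, -1.2], [-0.9, 0.7], [-0.2, -0.2]]
an [ 0.6539 -0.2008 -0.0132] [[0.3, 0.0], [0.2, 0.2], [-0.5, -0.2]]
[ 0.69884097 -0.15319129  0.142     ] [[ 0.65553159 -0.08873637  0.12      ]
 [ 0.65298282 -0.31112518  0.12      ]]
front [0.01549637 0.65630309] 0.653203811851952 side -0.3584610336038247 -0.09351767906668867
btn [ 0.69802342 -0.15219235  0.14039269] 67
front [0.01167533 0.65665378] 0.6543187126398986 side -0.3155933593024373 -0.09195630622023093
btn [ 0.70006734 -0.15431907  0.13991452] 88
```

Fits agree to a few mm: tray (0.627, 0.145, −1.4°), analyser (0.654, −0.201, −0.8°), three pots. I'll start the reach to the handle.

```bash
python3 -m inch '[[[-0.036,-0.02,0],-5],[[-0.07,-0.04,0],-10],[[-0.105,-0.06,0],-15],[[-0.14,-0.08,0],-20],[[-0.17,-0.095,0],-23.5]]' 0 80
python3 -m inch '[[[0,0,0],0],[[0,0,0],0]]'
python3 - <<'E'
from h import *
print(delta([.515,.148,.15],88.6),axes())
E
```

```text
clock: 0.82
tcp_pos: [0.3556, 0.3631, 0.2314]
orientation: [0.0, 0.008, 1.0, -0.0]
wrist_force: [0.4, 0.5, -0.7]
finger_gap: 0.0854
clock: 0.98
tcp_pos: [0.3568, 0.3616, 0.2316]
orientation: [0.0, 0.01, 1.0, -0.0]
wrist_force: [-0.3, 0.1, -1.2]
finger_gap: 0.0855
(array([-0.1626, -0.2103,  0.0817]), np.float64(0.2)) (array([0.35677612, 0.36164402, 0.2316157 ]), array([[-9.99783267e-01,  2.08127396e-02,  4.99493342e-04],
       [ 2.08127000e-02,  9.99783389e-01, -8.41706244e-05],
       [-5.01136968e-04, -7.37565767e-05, -9.99999872e-01]]))
```

```bash
python3 -m inch '[[[-0.022,-0.028,0.005],0],[[-0.044,-0.056,0.015],0],[[-0.066,-0.084,0.025],0],[[-0.088,-0.112,0.035],0],[[-0.11,-0.14,0.045],0]]'
python3 -m inch '[[[-0.022,-0.028,0.012],0],[[-0.044,-0.056,0.025],0],[[-0.053,-0.07,0.037],0],[[-0.053,-0.07,0.037],0],[[-0.053,-0.07,0.037],0]]' >/dev/null
python3 - <<'E'
from h import *
print(delta([.515,.148,.015],88.6))
b=cam("top");a=cam("scene");save(a["image"],"s2.png",4,(240,90,400,250))
E
```

```text
clock: 1.4
tcp_pos: [0.4641, 0.2195, 0.1864]
orientation: [0.0, 0.01, 1.0, 0.0]
wrist_force: [0.7, 0.7, -0.1]
finger_gap: 0.0854
(array([ 1.000e-04, -1.100e-03,  1.335e-01]), np.float64(0.2))
```

View pics/s2.png

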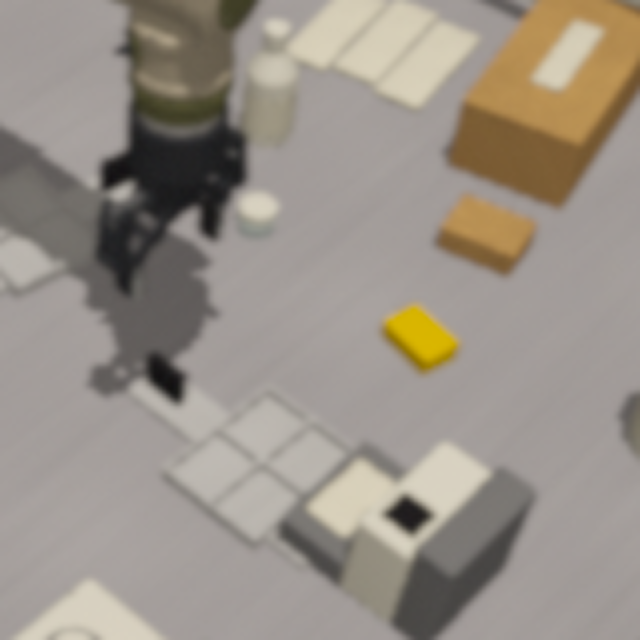

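The picture shows the open fingers at (120,285) and (210,230), straddling the fin at (165,378), so I can lower and grip.

```bash
python3 -m inch '[[[0,-0.001,0.03],0],[[0,-0.001,0.06],0],[[0,-0.001,0.09],0],[[0,-0.001,0.115],0],[[0,-0.001,0.133],0]]' 
python3 -m inch '[[[0,0,0],0],[[0,0,0],0]]' 
python3 -m inch '[[[0,0,0],0],[[0,0,0],0],[[0,0,0],0],[[0,0,0],0],[[0,0,0],0]]' 1 80
python3 -m inch '[[[0,0,0],0],[[0,0,0],0],[[0,0,0],0],[[0,0,0],0],[[0,0,0],0]]'
```

```text
clock: 2.33
tcp_pos: [0.5139, 0.151, 0.0156]
orientation: [-0.0, 0.007, 1.0, 0.001]
wrist_force: [0.2, 0.6, 0.2]
finger_gap: 0.0856
clock: 2.5
tcp_pos: [0.5125, 0.1525, 0.0156]
orientation: [-0.001, 0.006, 1.0, 0.001]
wrist_force: [0.5, -0.4, 0.1]
finger_gap: 0.0857
clock: 2.92
tcp_pos: [0.5132, 0.1526, 0.0165]
orientation: [-0.0, 0.006, 1.0, 0.001]
wrist_force: [-0.8, -0.4, 0.6]
finger_gap: 0.0255
clock: 3.33
tcp_pos: [0.5134, 0.1521, 0.017]
orientation: [-0.0, 0.007, 1.0, 0.001]
wrist_force: [-2.4, -1.3, 4.9]
finger_gap: 0.011
```

```bash
python3 -m inch '[[[0.003,0,0],0],[[0.007,0,0],0],[[0.012,0,0],0],[[0.017,0,0],0],[[0.022,0,0],0]]' 
python3 -m inch '[[[0.005,0,0],0],[[0.01,0,0],0],[[0.015,0,0],0],[[0.02,0,0],0],[[0.025,0,0],0]]'
python3 -m inch '[[[0.005,0,0],0],[[0.01,0,0],0],[[0.015,0,0],0],[[0.02,0,0],0],[[0.025,0,0],0]]'
python3 -m inch '[[[0.004,0,0],0],[[0.008,0,0],0],[[0.012,0,0],0],[[0.014,0,0],0],[[0.014,0,0],0]]'
python3 - <<'E'
from h import *
b=cam("top");a=cam("scene");save(np.hstack([b["image"][85:245,140:300],a["image"][110:270,240:400]]),"c3.png",2.5)
E
```

```text
clock: 3.75
tcp_pos: [0.4912, 0.1526, 0.017]
orientation: [0.0, 0.007, 1.0, 0.001]
wrist_force: [3.0, 0.4, -2.0]
finger_gap: 0.0108
clock: 4.17
tcp_pos: [0.4654, 0.153, 0.017]
orientation: [0.0, 0.007, 1.0, 0.001]
wrist_force: [2.6, -0.4, -0.9]
finger_gap: 0.0108
clock: 4.58
tcp_pos: [0.4398, 0.1534, 0.017]
orientation: [0.0, 0.007, 1.0, 0.001]
wrist_force: [3.9, -0.7, -2.3]
finger_gap: 0.0102
clock: 5.0
tcp_pos: [0.4249, 0.1535, 0.017]
orientation: [-0.0, 0.007, 1.0, 0.001]
wrist_force: [-0.1, 0.7, 2.1]
finger_gap: 0.0108
```

View pics/c3.png

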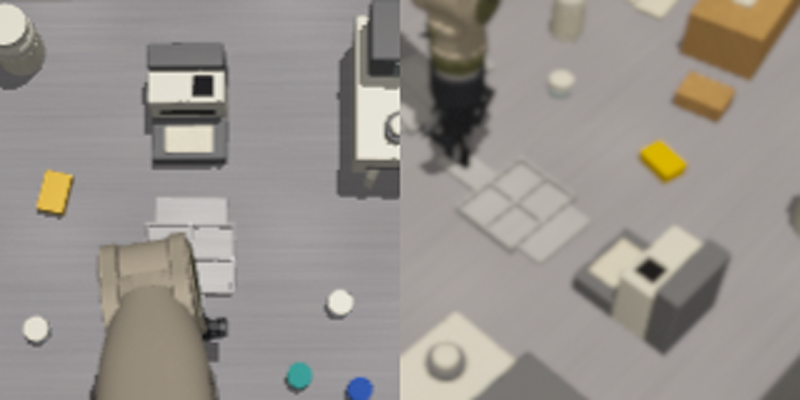

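The tray is clear of the printer, with its tongue at left-panel (190,205), and the printer stands flat. I'll release, rise and go towards the left pot, then measure the tray.

```bash
python3 -m inch '[[[0,0,0],0],[[0,0,0],0],[[0,0,0],0],[[0,0,0],0],[[0,0,0],0]]' 0 40 >/dev/null
python3 -m inch '[[[0,0,-0.02],0],[[0,0,-0.05],0],[[0,0,-0.085],0],[[0,0,-0.115],0],[[0,0,-0.125],0]]' >/dev/null
python3 -m inch '[[[0,0.03,0],0],[[0,0.065,0],0],[[0,0.1,0],0],[[-0.003,0.14,0],0],[[-0.005,0.18,0],0]]'
python3 - <<'E'
from h import *
b=cam("top");a=cam("scene")
print(delta([.434,.366,.1],90),delta([.434,.366,.005],90))
save(np.hstack([b["image"][130:230,170:280],a["image"][150:250,240:350]]),"c4.png",3.5)
from scipy import ndimage as nd
for n,c in(("top",b),("scene",a)):
    P=cloud(c); I=c["image"].astype(int)
    m=(I.min(2)>150)&(I.max(2)-I.min(2)<45)&(P[...,2]>.015)&(P[...,2]<.04)&(P[...,0]>.25)&(P[...,0]<.8)&(abs(P[...,1])<.6)
    l,k=nd.label(m)
    for i in range(1,k+1):
        q=np.argwhere(l==i)
        if len(q)>10:
            u=q[:,::-1].mean(0);print(n,len(q),u.round(1),atz(c,u,.028).round(4))
E
```

```text
clock: 6.35
tcp_pos: [0.4349, 0.3352, 0.147]
orientation: [0.003, 0.007, 1.0, 0.001]
wrist_force: [1.1, -1.8, 0.7]
finger_gap: 0.0858
(array([0.0018, 0.027 , 0.0467]), np.float64(-0.4)) (array([0.0024, 0.0266, 0.1417]), np.float64(-0.4))
top 191 [215.1 140.4] [[0.7142 0.1508 0.028 ]]
top 167 [353.2 197.3] [[ 0.4975 -0.3492  0.028 ]]
top 74 [312.6 200. ] [[ 0.4888 -0.2025  0.028 ]]
top 73 [276.  205.5] [[ 0.4694 -0.0706  0.028 ]]
scene 51 [304.1 141.2] [[0.4355 0.3658 0.028 ]]
scene 185 [325.9 214.3] [[0.7086 0.1519 0.028 ]]
scene 85 [224.9 213. ] [[ 0.4714 -0.0722  0.028 ]]
scene 99 [197.6 241.2] [[ 0.4917 -0.205   0.028 ]]
scene 11 [108.6 254.5] [[ 0.3362 -0.4246  0.028 ]]
scene 246 [161.3 274.1] [[ 0.5033 -0.353   0.028 ]]
```

View pics/c4.png

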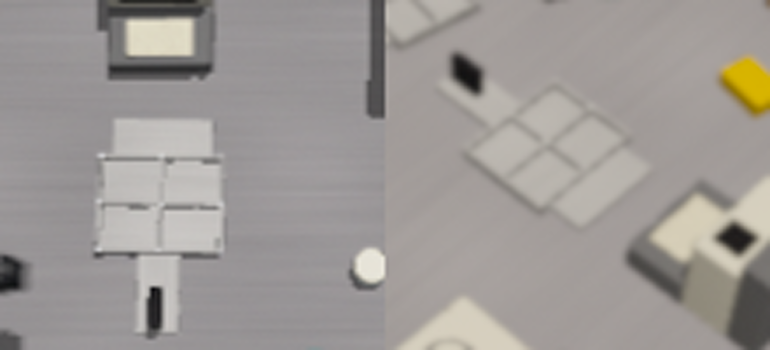

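Left panel: tray nest corners (95,253), (222,253), (102,156), (223,155), and tongue end (113,119) to (214,120). The tray is empty and lies straight.

```bash
python3 -m inch '[[[0,0.012,0.012],0],[[0.001,0.022,0.024],0],[[0.002,0.027,0.036],-0.4],[[0.002,0.027,0.047],-0.4],[[0.002,0.027,0.047],-0.4]]' | head -2
python3 - <<'E'
from h import *
b=cam("top");a=cam("scene")
cv=lambda L,s,o:(np.array(L)+.5)/s-.5+o
N=[[-.052,.066,.014],[-.052,-.066,.014],[.052,.066,.014],[.052,-.066,.014]]
To=[[.092,.052,.006],[.092,-.052,.006]];St=[[-.136,.022,.006],[-.136,-.022,.006]]
ut=cv([[95,253],[222,253],[102,156],[223,155],[113,119],[214,120],[136,331],[178,331]],3.5,[170,130])
us=cv(np.array([[555,82],[466,154],[632,140],[543,211],[651,167],[583,228]])-[385,0],3.5,[240,150])
for n,o in(("top",[(b,ut,N+To+St)]),("scene",[(a,us,N+To)]),("both",[(b,ut,N+To+St),(a,us,N+To)])):
    q,r=fit(o,[.54,.14,0]);print(n,q.round(4),r.tolist())
c,s=np.cos(q[2]),np.sin(q[2])
for x in(-.025,.025):
  for y in(.036,-.036):print(x,y,(q[0]+c*x-s*y).round(4),(q[1]+s*x+c*y).round(4))
print(delta([.4345,.366,.005],90))
E
```

```text
clock: 6.87
tcp_pos: [0.4319, 0.3644, 0.0966]
top [ 0.5391  0.1491 -0.0172] [[0.1, -0.5], [0.1, -0.1], [-0.9, -0.7], [0.4, -0.0], [0.3, -0.1], [-0.5, -0.1], [-0.0, 0.7], [0.2, 0.8]]
scene [ 5.430e-01  1.467e-01 -1.000e-04] [[-0.4, -0.3], [-0.8, -0.5], [0.2, -1.4], [-0.1, 0.0], [1.0, 0.9], [0.2, 1.0]]
both [ 0.5404  0.1489 -0.0135] [[0.2, -0.8], [0.2, -0.5], [-0.9, -1.0], [0.4, -0.4], [0.3, -0.4], [-0.5, -0.5], [0.2, 0.3], [0.4, 0.4], [-0.2, -1.0], [-0.9, -1.5], [0.1, -1.9], [-0.6, -0.8], [0.7, 0.4], [-0.3, 0.3]]
-0.025 0.036 0.5159 0.1852
-0.025 -0.036 0.5149 0.1132
0.025 0.036 0.5659 0.1845
0.025 -0.036 0.5649 0.1125
(array([-0.0009,  0.0008,  0.094 ]), np.float64(-0.1))
```

```bash
python3 -m inch '[[[-0.001,0.001,0.03],0],[[-0.001,0.001,0.06],0],[[-0.001,0.001,0.08],0],[[-0.001,0.001,0.092],0],[[-0.001,0.001,0.094],0]]' 0 40| head -2
python3 -m inch '[[[0,0,0],0],[[0,0,0],0],[[0,0,0],0],[[0,0,0],0],[[0,0,0],0]]' 0.9 40 >/dev/null
python3 -m inch '[[[0,0,0],0],[[0,0,0],0]]'
python3 -m inch '[[[0,0,-0.01],0],[[0,0,-0.025],0],[[0,0,-0.04],0],[[0,0,-0.05],0],[[0,0,-0.055],0]]'
python3 - <<'E'
from h import *
print(delta([.566,.187,.06],90))
E
```

```text
clock: 7.38
tcp_pos: [0.4336, 0.3647, 0.0032]
clock: 7.97
tcp_pos: [0.4352, 0.3657, 0.0056]
orientation: [0.003, 0.001, 1.0, 0.002]
wrist_force: [0.6, -0.8, -0.7]
finger_gap: 0.0346
clock: 8.38
tcp_pos: [0.4359, 0.3661, 0.0627]
orientation: [0.004, 0.001, 1.0, 0.003]
wrist_force: [-0.6, 1.0, -0.7]
finger_gap: 0.0347
(array([-0.1306, -0.1788,  0.0027]), np.float64(-0.2))
```

```bash
python3 -m inch '[[[-0.01,-0.014,0],0],[[-0.026,-0.036,0],0],[[-0.044,-0.06,0],0],[[-0.062,-0.085,0],0],[[-0.08,-0.11,0],0]]' |head -2
python3 -m inch '[[[-0.018,-0.024,0],0],[[-0.034,-0.045,0],0],[[-0.045,-0.06,0],0],[[-0.05,-0.068,0],0],[[-0.05,-0.068,0],0]]' |head -2
python3 - <<'E'
from h import *
print(delta([.566,.187,.0125],90))
E
```

```text
clock: 8.8
tcp_pos: [0.5159, 0.2549, 0.0626]
clock: 9.22
tcp_pos: [0.5666, 0.1852, 0.0625]
(array([0.001 , 0.0016, 0.05  ]), np.float64(-0.3))
```

```bash
python3 -m inch '[[[0.001,0.001,0.015],0],[[0.001,0.001,0.03],0],[[0.001,0.002,0.042],0],[[0.001,0.002,0.048],0],[[0.001,0.002,0.05],0]]' 
python3 -m inch '[[[0,0,0],0],[[0,0,0],0],[[0,0,0],0],[[0,0,0],0]]' 0.42 40 
python3 -m inch '[[[0,0,-0.015],0],[[0,0,-0.035],0],[[0,0,-0.06],0],[[0,0,-0.085],0],[[0,0,-0.09],0]]'
python3 - <<'E'
from h import *
print(delta([.470,-.0715,.1],90))
E
```

```text
clock: 9.63
tcp_pos: [0.5641, 0.1882, 0.0111]
orientation: [0.002, 0.002, 1.0, 0.002]
wrist_force: [-0.1, -0.1, -0.6]
finger_gap: 0.0344
clock: 9.97
tcp_pos: [0.5648, 0.1886, 0.0121]
orientation: [0.003, 0.001, 1.0, 0.003]
wrist_force: [-0.8, -0.1, -0.5]
finger_gap: 0.0497
clock: 10.38
tcp_pos: [0.5673, 0.1887, 0.1074]
orientation: [0.007, 0.002, 1.0, 0.003]
wrist_force: [0.8, 0.2, 0.7]
finger_gap: 0.0496
(array([ 0.0966, -0.2606,  0.0043]), np.float64(-0.2))
```

```bash
python3 -m inch '[[[0.012,-0.032,0],0],[[0.026,-0.07,0],0],[[0.04,-0.108,0],0],[[0.054,-0.146,0],0],[[0.068,-0.184,0],0]]' 0 40 |head -2
cat >> h.py <<'E'
def pots():
    from scipy import ndimage as nd
    for n in("top","scene"):
        c=cam(n);P=cloud(c); I=c["image"].astype(int)
        m=(I.min(2)>150)&(I.max(2)-I.min(2)<45)&(P[...,2]>.015)&(P[...,2]<.045)&(P[...,0]>.25)&(P[...,0]<.68)&(P[...,1]<.6)&(P[...,1]>-.3)
        l,k=nd.label(m)
        for i in range(1,k+1):
            q=np.argwhere(l==i)
            if len(q)>15:
                u=q[:,::-1].mean(0);print(n,len(q),u.round(1),atz(c,u,.028).round(4))
E
python3 - <<'E'
from h import *
pots();print(delta([.470,-.0715,.1],90))
E
```

```text
clock: 10.8
tcp_pos: [0.4981, 0.0036, 0.1055]
top 73 [203.7 180.2] [[0.564  0.1908 0.028 ]]
top 71 [312.9 199.8] [[ 0.4892 -0.2035  0.028 ]]
top 75 [276.1 205.5] [[ 0.4694 -0.0707  0.028 ]]
scene 75 [299.3 183.4] [[0.5605 0.1928 0.028 ]]
scene 86 [224.9 213. ] [[ 0.4717 -0.0724  0.028 ]]
scene 99 [197.6 241.2] [[ 0.4917 -0.205   0.028 ]]
(array([ 0.0262, -0.0723,  0.0046]), np.float64(-0.6))
```

```bash
python3 -m inch '[[[0.011,-0.03,0],0],[[0.021,-0.056,0.002],0],[[0.026,-0.07,0.004],0],[[0.026,-0.073,0.005],0],[[0.026,-0.073,0.005],0]]' |head -2
python3 - <<'E'
from h import *
print(delta([.470,-.0715,.0055],90))
E
```

```text
clock: 11.32
tcp_pos: [0.4705, -0.0727, 0.0997]
(array([0.0018, 0.0007, 0.0942]), np.float64(-0.7))
```

```bash
python3 -m inch '[[[0.001,0.001,0.03],0],[[0.001,0.001,0.06],0],[[0.001,0.001,0.08],0],[[0.001,0.001,0.092],0],[[0.001,0.001,0.094],0]]' 0 40| head -2
python3 -m inch '[[[0,0,0],0],[[0,0,0],0],[[0,0,0],0],[[0,0,0],0],[[0,0,0],0]]' 0.9 40 >/dev/null
python3 -m inch '[[[0,0,0],0],[[0,0,0],0]]'
python3 -m inch '[[[0,0,-0.01],0],[[0,0,-0.025],0],[[0,0,-0.04],0],[[0,0,-0.05],0],[[0,0,-0.055],0]]'
python3 - <<'E'
from h import *
print(delta([.565,.114,.06],90))
E
```

```text
clock: 11.73
tcp_pos: [0.4695, -0.0694, 0.0034]
clock: 12.32
tcp_pos: [0.4712, -0.0697, 0.0054]
orientation: [0.007, 0.005, 1.0, 0.003]
wrist_force: [-0.1, -0.7, -0.8]
finger_gap: 0.0345
clock: 12.73
tcp_pos: [0.4713, -0.0704, 0.0619]
orientation: [0.008, 0.005, 1.0, 0.003]
wrist_force: [0.4, -0.1, -1.0]
finger_gap: 0.0348
(array([-0.0918,  0.1853,  0.0044]), np.float64(-0.6))
```

```bash
python3 -m inch '[[[-0.008,0.014,0],0],[[-0.018,0.036,0],0],[[-0.03,0.062,0],0],[[-0.043,0.088,0],0],[[-0.056,0.114,0],0]]' |head -2
python3 -m inch '[[[-0.012,0.024,0],0],[[-0.023,0.047,0],0],[[-0.032,0.063,0],0],[[-0.036,0.071,0],0],[[-0.036,0.071,0],0]]' |head -3
python3 - <<'E'
from h import *
print(delta([.565,.114,.0125],90))
E
```

```text
clock: 13.15
tcp_pos: [0.5287, 0.0439, 0.0632]
clock: 13.57
tcp_pos: [0.5659, 0.1159, 0.0637]
orientation: [0.008, 0.004, 1.0, 0.003]
(array([ 0.0017, -0.0022,  0.0512]), np.float64(-0.5))
```

```bash
python3 -m inch '[[[0.001,-0.001,0.015],0],[[0.001,-0.002,0.03],0],[[0.001,-0.002,0.042],0],[[0.001,-0.002,0.049],0],[[0.001,-0.002,0.051],0]]' |head -2
python3 -m inch '[[[0,0,0],0],[[0,0,0],0],[[0,0,0],0],[[0,0,0],0]]' 0.42 40 
python3 -m inch '[[[0,0,-0.015],0],[[0,0,-0.035],0],[[0,0,-0.06],0],[[0,0,-0.085],0],[[0,0,-0.09],0]]' |head -3
python3 -m inch '[[[0.008,-0.03,0],0],[[0.017,-0.07,0],0],[[0.026,-0.108,0],0],[[0.035,-0.146,0],0],[[0.044,-0.184,0],0]]' 0 40 |head -2
python3 - <<'E'
from h import *
pots();print(delta([.49,-.204,.1],90))
E
```

```text
clock: 13.98
tcp_pos: [0.564, 0.1128, 0.0131]
clock: 14.32
tcp_pos: [0.5641, 0.1124, 0.0133]
orientation: [0.007, 0.005, 1.0, 0.002]
wrist_force: [-0.1, 0.2, 1.0]
finger_gap: 0.0497
clock: 14.73
tcp_pos: [0.5654, 0.112, 0.1076]
orientation: [0.01, 0.005, 1.0, 0.002]
clock: 15.15
tcp_pos: [0.5186, -0.0729, 0.1054]
top 80 [225.1 178.3] [[0.5705 0.113  0.028 ]]
top 73 [203.7 180.2] [[0.5641 0.1908 0.028 ]]
top 73 [312.7 200. ] [[ 0.4887 -0.2028  0.028 ]]
scene 73 [299.3 183.5] [[0.5609 0.1926 0.028 ]]
scene 81 [285.9 196.9] [[0.5678 0.1163 0.028 ]]
scene 99 [197.6 241.2] [[ 0.4917 -0.205   0.028 ]]
(array([ 0.0261, -0.1282,  0.0044]), np.float64(-1.0))
```

```bash
python3 -m inch '[[[0.008,-0.04,0],0],[[0.016,-0.08,0.002],0],[[0.022,-0.11,0.004],0],[[0.026,-0.128,0.005],0],[[0.026,-0.128,0.005],0]]' |head -2
python3 - <<'E'
from h import *
print(delta([.490,-.204,.0055],90))
b=cam("top");a=cam("scene")
save(np.hstack([b["image"][130:230,170:280],a["image"][150:250,240:350]]),"c5.png",3.5)
E
```

```text
clock: 15.67
tcp_pos: [0.4897, -0.2068, 0.0988]
(array([0.0016, 0.0026, 0.0933]), np.float64(-1.3))
```

View pics/c5.png

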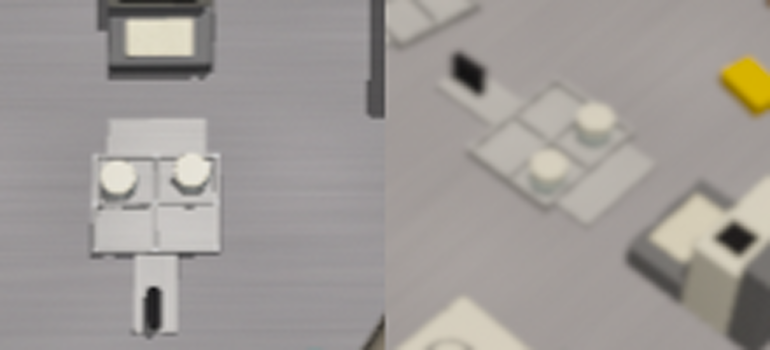

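The left panel shows two pots, at (118,178) and (191,172). The second sits near the far wall, so I'll check its cap heights.

Run:
```python
from h import *
b=cam("top");a=cam("scene")
for n,c,L in(("top",b,[(203.7,180.2),(225.1,178.3)]),("scene",a,[(299.3,183.4),(285.9,196.9)])):
    P=cloud(c)
    for u,v in L:
        u,v=int(round(u)),int(round(v));Q=P[v-2:v+3,u-2:u+3].reshape(-1,3)
        A=np.c_[Q[:,:2]-Q[:,:2].mean(0),np.ones(len(Q))];k=np.linalg.lstsq(A,Q[:,2],rcond=None)[0]
        print(n,Q.mean(0).round(4),"slope",k[:2].round(3))
```

```text
top [0.5636 0.189  0.0335] slope [0.041 0.095]
top [0.5705 0.113  0.0336] slope [-0.196 -0.124]
scene [0.5608 0.1905 0.0322] slope [ 0.045 -0.108]
scene [0.5709 0.1128 0.033 ] slope [0.136 0.027]
```

```bash
python3 -m inch '[[[0.001,0.002,0.03],-0.5],[[0.001,0.002,0.06],-1],[[0.001,0.002,0.08],-1.3],[[0.001,0.002,0.091],-1.3],[[0.001,0.002,0.093],-1.3]]' 0 40| head -2
python3 -m inch '[[[0,0,0],0],[[0,0,0],0],[[0,0,0],0],[[0,0,0],0],[[0,0,0],0]]' 0.9 40 >/dev/null
python3 -m inch '[[[0,0,0],0],[[0,0,0],0]]'
python3 -m inch '[[[0,0,-0.01],0],[[0,0,-0.025],0],[[0,0,-0.04],0],[[0,0,-0.05],0],[[0,0,-0.055],0]]'
python3 - <<'E'
from h import *
print(delta([.515,.115,.06],90))
E
```

```text
clock: 16.28
tcp_pos: [0.4896, -0.1973, 0.0037]
clock: 16.87
tcp_pos: [0.4912, -0.1981, 0.0058]
orientation: [0.01, -0.004, 1.0, 0.002]
wrist_force: [-0.0, -1.0, 0.0]
finger_gap: 0.0346
clock: 17.28
tcp_pos: [0.491, -0.199, 0.0629]
orientation: [0.011, -0.004, 1.0, 0.001]
wrist_force: [-0.4, -0.5, -1.0]
finger_gap: 0.0346
(array([-0.0266,  0.3137,  0.0043]), np.float64(0.5))
```

```bash
python3 -m inch '[[[-0.001,0.014,0],0],[[-0.003,0.038,0],0],[[-0.006,0.068,0],0],[[-0.009,0.1,0],0],[[-0.012,0.132,0],0]]' |head -2
python3 -m inch '[[[-0.003,0.032,0],0],[[-0.006,0.064,0],0],[[-0.009,0.096,0],0],[[-0.011,0.124,0],0],[[-0.012,0.148,0],0]]' |head -2
python3 - <<'E'
from h import *
print(delta([.515,.115,.06],90))
E
```

```text
clock: 17.7
tcp_pos: [0.5011, -0.0651, 0.063]
clock: 18.12
tcp_pos: [0.5111, 0.0858, 0.0633]
(array([-0.0041,  0.0292,  0.0035]), np.float64(0.5))
```

```bash
python3 -m inch '[[[-0.002,0.014,0],0.5],[[-0.003,0.024,0],0.5],[[-0.003,0.027,0],0.5],[[-0.003,0.027,0],0.5],[[-0.003,0.027,0],0.5]]' |head -2
python3 - <<'E'
from h import *
print(delta([.515,.115,.0125],90))
E
```

```text
clock: 18.53
tcp_pos: [0.5136, 0.1123, 0.0633]
(array([-0.0005,  0.0025,  0.0508]), np.float64(0.0))
```

```bash
python3 -m inch '[[[-0.001,0.001,0.015],0],[[-0.001,0.002,0.03],0],[[-0.001,0.002,0.042],0],[[-0.001,0.002,0.049],0],[[-0.001,0.002,0.051],0]]' |head -2
python3 -m inch '[[[0,0,0],0],[[0,0,0],0],[[0,0,0],0],[[0,0,0],0]]' 0.42 40 
python3 -m inch '[[[0,0,-0.015],0],[[0,0,-0.035],0],[[0,0,-0.06],0],[[0,0,-0.085],0],[[0,0,-0.09],0]]' |head -3
python3 -m inch '[[[0,-0.03,0],0],[[0,-0.07,0],0],[[0,-0.108,0],0],[[0,-0.146,0],0],[[0,-0.184,0],0]]' 0 80 |head -3
python3 - <<'E'
from h import *
pots()
b=cam("top");a=cam("scene")
save(np.hstack([b["image"][130:230,170:280],a["image"][150:250,240:350]]),"c6.png",3.5)
save(np.hstack([b["image"],a["image"]]),"full2.png",.78)
E
```

```text
clock: 18.95
tcp_pos: [0.5148, 0.1131, 0.013]
clock: 19.28
tcp_pos: [0.5151, 0.1127, 0.0131]
orientation: [0.009, 0.001, 1.0, 0.001]
wrist_force: [0.1, -0.6, -0.8]
finger_gap: 0.0499
clock: 19.7
tcp_pos: [0.516, 0.1125, 0.1071]
orientation: [0.012, 0.001, 1.0, 0.002]
clock: 20.12
tcp_pos: [0.5151, -0.073, 0.1062]
orientation: [0.012, 0.001, 1.0, 0.002]
top 75 [224.5 178.1] [[0.5713 0.1152 0.028 ]]
top 73 [203.4 180.2] [[0.5642 0.1918 0.028 ]]
top 80 [225.6 193.4] [[0.5146 0.1108 0.028 ]]
scene 75 [299.3 183.4] [[0.5605 0.1929 0.028 ]]
scene 81 [272.6 188.8] [[0.5117 0.1112 0.028 ]]
scene 82 [285.9 196.9] [[0.5677 0.1163 0.028 ]]
```

View pics/c6.png

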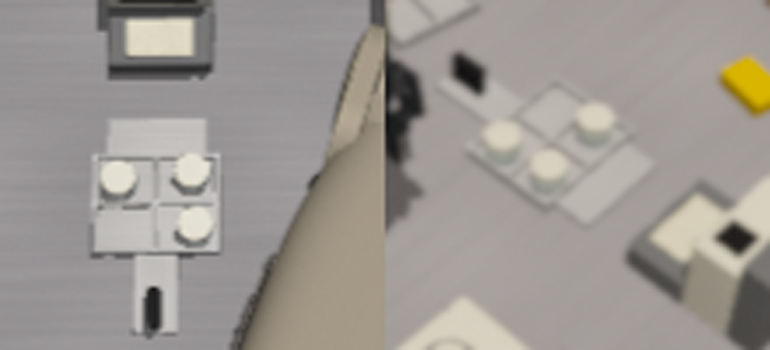

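Three pots each stand in their own compartment, at left-panel (118,178), (190,172) and (193,224). The tray has turned slightly, so I'll refit it before gripping the handle.

Run:
```python
from h import *
b=cam("top");a=cam("scene")
cv=lambda L,s,o:(np.array(L)+.5)/s-.5+o
N=[[-.052,.066,.014],[-.052,-.066,.014],[.052,.066,.014],[.052,-.066,.014]]
To=[[.092,.052,.006],[.092,-.052,.006]];St=[[-.136,.022,.006],[-.136,-.022,.006]]
ut=cv([[92,252],[220,253],[94,155],[220,155],[107,119],[207,120],[133,331],[178,332]],3.5,[170,130])
q,r=fit([(b,ut,N+To+St)],[.54,.14,0]);print(q.round(4),r.tolist())
P=cloud(b);I=b["image"].astype(int);m=(I.max(2)<50)&(P[...,0]>.38)&(P[...,0]<.48)&(abs(P[...,1]-.15)<.05)
u=np.argwhere(m)[:,::-1].mean(0);print("fin",u,atz(b,u,.04),m.sum())
f=q[:2]-.112*np.array([np.cos(q[2]),np.sin(q[2])]);print(f)
j=90+np.degrees(q[2]);print(j,delta([.427,.152,.106],j))
```

```text
[ 0.5392  0.1533 -0.0014] [[-0.0, 0.1], [-0.2, -0.4], [-0.0, -0.2], [-0.1, -0.3], [0.5, 0.1], [0.0, -0.4], [0.3, 0.8], [-0.4, 0.4]]
fin [213.09677419 217.67741935] [[0.42524603 0.1539184  0.04      ]] 31
[0.42723239 0.15345593]
89.92260925857634 (array([ 0.0885,  0.2225, -0.0012]), np.float64(-0.1))
```

```bash
python3 -m inch '[[[0.015,0.03,0],0],[[0.03,0.067,0],0],[[0.045,0.105,0],0],[[0.06,0.143,0],0],[[0.075,0.18,0],0]]' 0 80 |head -2
python3 -m inch '[[[0.007,0.02,0],0],[[0.012,0.037,0],0],[[0.013,0.042,0],0],[[0.013,0.044,0],0],[[0.013,0.044,0],0]]' |head -2
python3 - <<'E'
from h import *
print(delta([.427,.1555,.016],90));print(axes()[1].round(3))
E
```

```text
clock: 20.83
tcp_pos: [0.4388, 0.1124, 0.1049]
clock: 21.25
tcp_pos: [0.4256, 0.1573, 0.1048]
(array([ 0.0007, -0.0021,  0.0888]), np.float64(0.1))
[[-1.    -0.002  0.023]
 [-0.002  1.     0.004]
 [-0.023  0.004 -1.   ]]
```

```bash
python3 -m inch '[[[0.001,-0.003,0.03],0],[[0.001,-0.004,0.06],0],[[0.001,-0.004,0.08],0],[[0.001,-0.004,0.088],0],[[0.001,-0.004,0.089],0]]' 0 80|head -2
python3 -m inch '[[[0,0,0],0],[[0,0,0],0],[[0,0,0],0],[[0,0,0],0],[[0,0,0],0]]' 1 80 | head -2
python3 -m inch '[[[0,0,0],0],[[0,0,0],0],[[0,0,0],0],[[0,0,0],0],[[0,0,0],0]]'
python3 - <<'E'
from h import *
print(axes()[1].round(3))
E
```

```text
clock: 21.67
tcp_pos: [0.4255, 0.1526, 0.0141]
clock: 22.08
tcp_pos: [0.4263, 0.1527, 0.015]
clock: 22.5
tcp_pos: [0.4268, 0.1532, 0.0156]
orientation: [0.011, -0.001, 1.0, 0.002]
wrist_force: [-0.7, 1.5, 6.7]
finger_gap: 0.0104
[[-1.    -0.002  0.022]
 [-0.002  1.     0.004]
 [-0.022  0.004 -1.   ]]
```

```bash
python3 -m inch '[[[0,-0.003,0],0],[[0,-0.009,0],0],[[0,-0.018,0],0],[[0,-0.03,0],0],[[0,-0.042,0],0]]' 
python3 -m inch '[[[0,-0.013,0],0],[[0,-0.026,0],0],[[0,-0.039,0],0.2],[[0,-0.052,0],0.3],[[0,-0.065,0],0.4]]' 
python3 -m inch '[[[0,-0.013,0],0],[[0,-0.026,0],0],[[0,-0.039,0],0.2],[[0,-0.052,0],0.3],[[0,-0.065,0],0.4]]'
python3 - <<'E'
from h import *
print(axes()[1].round(4)); pots()
E
```

```text
clock: 22.92
tcp_pos: [0.4273, 0.1112, 0.0157]
orientation: [0.012, -0.001, 1.0, 0.003]
wrist_force: [0.9, 4.7, 1.8]
finger_gap: 0.0104
clock: 23.33
tcp_pos: [0.428, 0.046, 0.0157]
orientation: [0.012, 0.002, 1.0, 0.004]
wrist_force: [1.4, 6.8, 5.0]
finger_gap: 0.0107
clock: 23.75
tcp_pos: [0.4282, -0.0188, 0.0158]
orientation: [0.013, 0.005, 1.0, 0.005]
wrist_force: [1.4, 8.7, 6.9]
finger_gap: 0.0105
[[-0.9996  0.0093  0.0265]
 [ 0.0096  0.9999  0.0107]
 [-0.0264  0.0109 -0.9996]]
top 78 [272.6 177.5] [[ 0.5723 -0.0596  0.028 ]]
top 54 [250.9 178.4] [[0.5695 0.0194 0.028 ]]
scene 86 [263.7 213.6] [[0.5632 0.0141 0.028 ]]
scene 84 [235.1 219. ] [[ 0.5129 -0.0658  0.028 ]]
scene 97 [248.1 228.5] [[ 0.5691 -0.0628  0.028 ]]
```

```bash
python3 -m inch '[[[0,-0.013,0],0],[[0,-0.026,0],0],[[0,-0.039,-0.0005],0],[[0,-0.052,-0.001],0],[[0,-0.065,-0.001],0]]' 
python3 -m inch '[[[0,-0.013,0],0],[[0,-0.026,0],0],[[0,-0.039,-0.0005],0],[[0,-0.052,-0.001],0],[[0,-0.065,-0.001],0]]' |head -2
python3 -m inch '[[[0,-0.013,0],0],[[0,-0.026,0],0],[[0,-0.037,-0.0005],0],[[0,-0.045,-0.0005],0],[[0,-0.046,-0.0005],0]]'
python3 - <<'E'
from h import *
print(axes()[1].round(4)); pots()
b=cam("top");a=cam("scene")
save(np.hstack([b["image"][90:220,270:370],a["image"][195:325,130:270]]),"c7.png",3.3)
E
```

```text
clock: 24.27
tcp_pos: [0.4262, -0.086, 0.0157]
orientation: [0.012, 0.006, 1.0, 0.003]
wrist_force: [0.3, 3.7, 1.5]
finger_gap: 0.0104
clock: 24.68
tcp_pos: [0.4241, -0.1504, 0.0158]
clock: 25.1
tcp_pos: [0.4233, -0.197, 0.0157]
orientation: [0.011, 0.006, 1.0, 0.004]
wrist_force: [0.1, 4.4, 3.4]
finger_gap: 0.0106
[[-0.9997  0.0129  0.0217]
 [ 0.013   0.9999  0.0085]
 [-0.0216  0.0088 -0.9997]]
top 82 [301.2 180.2] [[ 0.5619 -0.1632  0.028 ]]
top 62 [321.4 177.7] [[ 0.5706 -0.2369  0.028 ]]
scene 105 [222.8 245.5] [[ 0.5588 -0.1613  0.028 ]]
scene 108 [192.1 251.8] [[ 0.5087 -0.2415  0.028 ]]
scene 110 [205.2 262.4] [[ 0.565  -0.2378  0.028 ]]
```

View pics/c7.png

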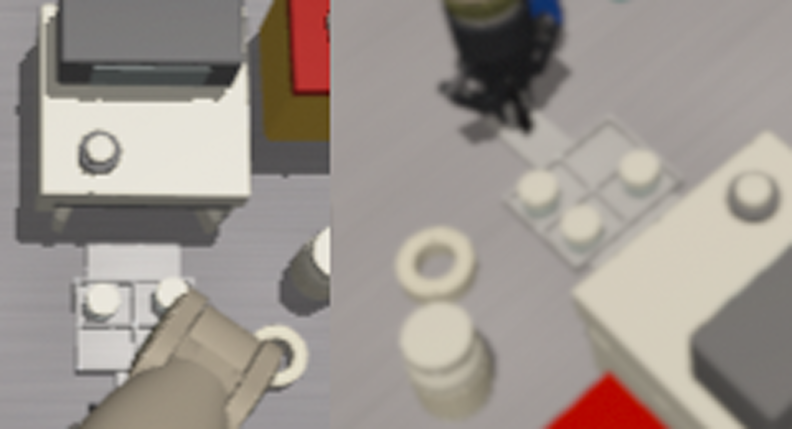

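The tray stands in front of the opening, with its tongue corners at (88,245) and (181,243) and the nest's left edge from (75,278) to (78,371). The pots are upright. I'll compute the lateral offset.

Run:
```python
from h import *
b=cam("top");a=cam("scene")
cv=lambda L,s,o:(np.array(L)+.5)/s-.5+o
N=[[-.052,.066,.014],[.052,.066,.014],[.052,-.066,.014]]
To=[[.092,.052,.006],[.092,-.052,.006]]
ut=cv([[78,371],[75,278],[193,278],[88,245],[181,243]],3.3,[270,90])
q,r=fit([(b,ut,N+To)],[.53,-.2,0]);print(q.round(4),r.tolist())
us=cv(np.array([[606,117],[502,199],[579,267],[680,180]])-[330,0],3.3,[130,195])
NS=[[-.052,.066,.014],[-.052,-.066,.014],[.052,-.066,.014],[.052,.066,.014]]
q2,r=fit([(a,us,NS)],[.53,-.2,0]);print(q2.round(4),r.tolist())
# analyser in scene: front roof corners
ua=cv(np.array([[768,131],[576,294],[753,191]])-[330,0],3.3,[130,195])
qa,r=fit([(a,ua,[[0,.111,.12],[0,-.111,.12],[.045,.05,.142]])],[.65,-.2,0]);print("an scene",qa.round(4),r.tolist())
A=np.array([.654,-.201]);n=-.0132
for q_,an in((q,[.6539,-.2008,-.0132]),(q2,qa)):
    d=q_[:2]-an[:2];print("tray in analyser",d[0]*np.cos(an[2])+d[1]*np.sin(an[2]),-d[0]*np.sin(an[2])+d[1]*np.cos(an[2]),q_[2]-an[2])
```

```text
[ 5.365e-01 -1.999e-01 -5.000e-04] [[-0.0, -0.2], [0.3, 0.0], [0.5, -0.2], [-0.3, -0.0], [-0.4, 0.4]]
[ 0.5385 -0.2007  0.0172] [[0.2, -0.7], [-0.2, 0.4], [-0.7, 0.8], [0.7, -0.7]]
an scene [ 0.6588 -0.2028 -0.0025] [[0.1, -0.4], [-1.0, 0.4], [0.9, -0.2]]
tray in analyser -0.11743894872616992 -0.0006302340238956377 0.012685735602561114
tray in analyser -0.12030135327769426 0.0017897774812116911 0.01961363008163215
```

```bash
python3 -m inch '[[[-0.004,0,0],0.2],[[-0.01,0.001,0],0.4],[[-0.018,0.001,0],0.6],[[-0.026,0.001,0.0005],0.8],[[-0.034,0.001,0.0005],0.8]]' 
python3 -m inch '[[[-0.009,0,0],0],[[-0.018,0,0.0005],0],[[-0.027,0,0.0005],0],[[-0.036,0,0.001],0],[[-0.045,0,0.001],0]]'
python3 - <<'E'
from h import *
print(axes()[1].round(4)); pots()
E
```

```text
clock: 25.82
tcp_pos: [0.4549, -0.1953, 0.0157]
orientation: [0.008, 0.014, 1.0, 0.004]
wrist_force: [-6.2, 0.4, 3.3]
finger_gap: 0.0108
clock: 26.23
tcp_pos: [0.497, -0.196, 0.0157]
orientation: [0.005, 0.015, 1.0, 0.004]
wrist_force: [-8.9, 0.5, 8.9]
finger_gap: 0.0109
[[-0.9995  0.0293  0.01  ]
 [ 0.0294  0.9995  0.007 ]
 [-0.0098  0.0073 -0.9999]]
top 49 [301.3 162.3] [[ 0.6288 -0.1652  0.028 ]]
scene 115 [208.2 267.6] [[ 0.5847 -0.2432  0.028 ]]
```

```bash
python3 -m inch '[[[-0.009,0,-0.0005],0],[[-0.018,0.0005,-0.0005],0],[[-0.027,0.0005,-0.0005],0],[[-0.036,0.001,-0.0005],0],[[-0.045,0.001,-0.0005],0]]' 
python3 -m inch '[[[-0.008,0,0],0],[[-0.016,0,0],0],[[-0.024,0.0005,0],0],[[-0.032,0.0005,0],0],[[-0.038,0.0005,0],0]]'
python3 - <<'E'
from h import *
print(axes()[1].round(4)); pots()
E
```

```text
clock: 26.75
tcp_pos: [0.5453, -0.1964, 0.0164]
orientation: [0.007, 0.014, 1.0, 0.004]
wrist_force: [-4.2, -0.2, -0.1]
finger_gap: 0.0104
clock: 27.17
tcp_pos: [0.5843, -0.1969, 0.0167]
orientation: [0.007, 0.014, 1.0, 0.004]
wrist_force: [-2.1, 0.8, -1.5]
finger_gap: 0.011
[[-0.9995  0.0279  0.0144]
 [ 0.028   0.9996  0.0075]
 [-0.0142  0.0079 -0.9999]]
```

```bash
python3 -m inch '[[[-0.004,0,0],0],[[-0.007,0,0],0],[[-0.009,0,0],0],[[-0.009,0,0],0],[[-0.009,0,0],0]]' 
python3 -m inch '[[[-0.002,0,0],0],[[-0.004,0,0],0],[[-0.006,0,0],0],[[-0.007,0,0],0],[[-0.007,0,0],0]]'
```

```text
clock: 27.68
tcp_pos: [0.5946, -0.1976, 0.017]
orientation: [0.008, 0.014, 1.0, 0.004]
wrist_force: [0.0, -0.9, -3.8]
finger_gap: 0.011
clock: 28.1
tcp_pos: [0.5955, -0.1974, 0.0161]
orientation: [0.003, 0.014, 1.0, 0.004]
wrist_force: [-18.4, -1.8, 5.3]
finger_gap: 0.0106
```

```bash
python3 -m inch '[[[-0.003,0,0],0],[[-0.005,0,0],0],[[-0.006,0,0],0],[[-0.006,0,0],0]]'
python3 -m inch '[[[0.0,0,0],0],[[0,0,0],0],[[0,0,0],0],[[0,0,0],0]]' 0
python3 -m inch '[[[0.0,0,-0.015],0],[[0,0,-0.045],0],[[0,0,-0.08],0],[[0,0,-0.115],0],[[0,0,-0.15],0]]'
python3 -m inch '[[[0.02,0.0,-0.015],0],[[0.05,0,-0.03],0],[[0.085,0,-0.03],0],[[0.12,0,-0.03],0],[[0.12,0,-0.03],0]]' 1
python3 - <<'E'
from h import *
b=cam("top");a=cam("scene")
save(np.hstack([b["image"][90:220,270:370],a["image"][195:325,130:270]]),"c8.png",3.3)
print(delta([.699,-.153,.2],90),axes())
E
```

```text
clock: 28.43
tcp_pos: [0.5953, -0.1974, 0.0157]
orientation: [-0.003, 0.015, 1.0, 0.004]
wrist_force: [-19.1, -1.1, 8.8]
finger_gap: 0.0106
clock: 28.77
tcp_pos: [0.5967, -0.1977, 0.0164]
orientation: [-0.002, 0.015, 1.0, 0.003]
wrist_force: [-0.2, 0.6, 1.0]
finger_gap: 0.0585
clock: 29.18
tcp_pos: [0.5977, -0.1985, 0.1682]
orientation: [-0.001, 0.015, 1.0, 0.003]
wrist_force: [-0.1, 0.1, 0.2]
finger_gap: 0.0854
clock: 29.6
tcp_pos: [0.472, -0.1933, 0.1983]
orientation: [-0.003, 0.015, 1.0, 0.004]
wrist_force: [-0.4, -0.5, -1.1]
finger_gap: 0.0254
(array([-0.2202,  0.0488, -0.0007]), np.float64(-1.7)) (array([ 0.47741119, -0.19519356,  0.19918338]), array([[-9.99552061e-01,  2.99251304e-02, -4.06071475e-04],
       [ 2.99221609e-02,  9.99534245e-01,  5.99650321e-03],
       [ 5.85328485e-04,  5.98166660e-03, -9.99981938e-01]]))
```

View pics/c8.png

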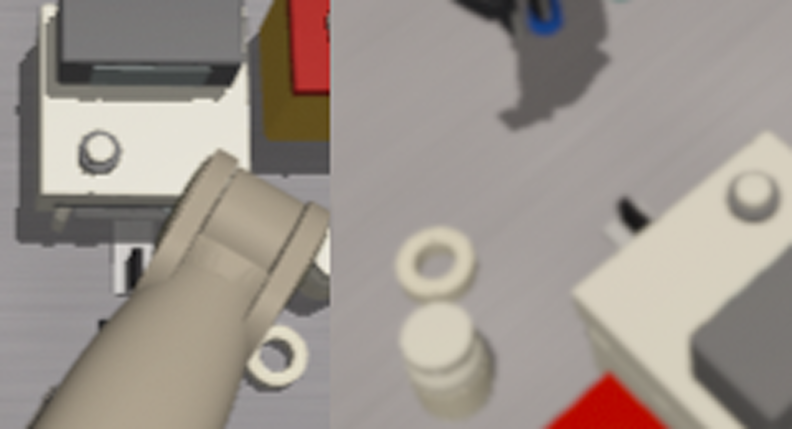

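The handle sticks out of the opening, with the fin at (133,268) and the stem end at v≈294. I'll check the depth in numbers and move over the button with the fingers shut.

```bash
python3 -m inch '[[[-0.025,0.006,0],-1],[[-0.06,0.013,0],-1.7],[[-0.095,0.021,0],-1.7],[[-0.13,0.029,0],-1.7],[[-0.165,0.037,0],-1.7]]' |head -2
python3 -m inch '[[[-0.02,0.004,0],0],[[-0.04,0.008,0],0],[[-0.05,0.01,0],0],[[-0.052,0.01,0],0],[[-0.052,0.01,0],0]]' |head -2
python3 - <<'E'
from h import *
b=cam("top")
cv=lambda L,s,o:(np.array(L)+.5)/s-.5+o
print(atz(b,cv([[113,294],[127,294]],3.3,[270,90]),.006))
print(proj(b,[[.574,-.178,.006]]))
print(delta([.7005,-.152,.2]),delta([.699,-.1525,.15]),env.get_state()["finger_gap"])
E
```

```text
clock: 30.12
tcp_pos: [0.647, -0.1627, 0.1994]
clock: 30.53
tcp_pos: [0.7006, -0.1522, 0.1984]
[[ 0.57187596 -0.17556229  0.006     ]
 [ 0.57177806 -0.19118051  0.006     ]]
[[304.54097055 178.1743259 ]]
(array([-0.0009,  0.0005, -0.0012]), 0) (array([ 0.0007, -0.0002,  0.0488]), 0) -1.7593938085364375e-05
```

The stem end reads x 0.572 against the expected 0.574, which is within pixel error, and the push met a hard 19 N stop. The tray is home. Pressing start.

```bash
python3 -m inch '[[[0.0,0,0.02],0],[[0,0,0.035],0],[[0,0,0.045],0],[[0,0,0.05],0],[[0,0,0.05],0]]'
python3 -m inch '[[[0.0,0,0.003],0],[[0,0,0.006],0],[[0,0,0.009],0],[[0,0,0.011],0],[[0,0,0.011],0]]'
python3 -m inch '[[[0.0,0,0.002],0],[[0,0,0.004],0],[[0,0,0.005],0],[[0,0,0.005],0],[[0,0,0.005],0]]'
```

```text
clock: 31.0
tcp_pos: [0.6986, -0.1523, 0.1477]
orientation: [-0.0, -0.0, 1.0, 0.003]
wrist_force: [-0.1, 0.1, -0.2]
finger_gap: -0.0
clock: 31.42
tcp_pos: [0.699, -0.1526, 0.1372]
orientation: [0.001, -0.0, 1.0, 0.003]
wrist_force: [-0.3, -1.2, 3.5]
finger_gap: 0.0
clock: 31.83
tcp_pos: [0.6992, -0.1526, 0.1359]
orientation: [0.002, -0.0, 1.0, 0.002]
wrist_force: [-5.1, 0.6, 16.0]
finger_gap: -0.0001
```

Force rises to 16 N at z = 0.136, so the button is bottomed. I'll retreat and do a final check.

```bash
python3 -m inch '[[[0.0,0,-0.02],0],[[0,0,-0.05],0],[[0,0,-0.085],0],[[0,0,-0.1],0],[[0,0,-0.1],0]]'|head -2
python3 -m inch '[[[0.03,0.03,0],0],[[0.055,0.06,0],0],[[0.08,0.085,0],0],[[0.105,0.115,0],0],[[0.13,0.14,0],0]]' |head -2
python3 -m inch '[[[0.03,0.03,0],0],[[0.055,0.06,0],0],[[0.07,0.08,0],0],[[0.07,0.08,0],0],[[0.07,0.08,0],0]]'
python3 - <<'E'
from h import *
b=cam("top");a=cam("scene");save(np.hstack([b["image"][70:270,150:400],a["image"][110:310,100:350]]),"fin.png",1.6)
pots()
E
```

```text
clock: 32.25
tcp_pos: [0.7008, -0.1535, 0.2413]
clock: 32.67
tcp_pos: [0.5688, -0.0119, 0.2384]
clock: 33.08
tcp_pos: [0.4975, 0.0693, 0.2374]
orientation: [0.005, -0.002, 1.0, 0.001]
wrist_force: [0.8, 0.1, -0.3]
finger_gap: -0.0002
```

View pics/fin.png

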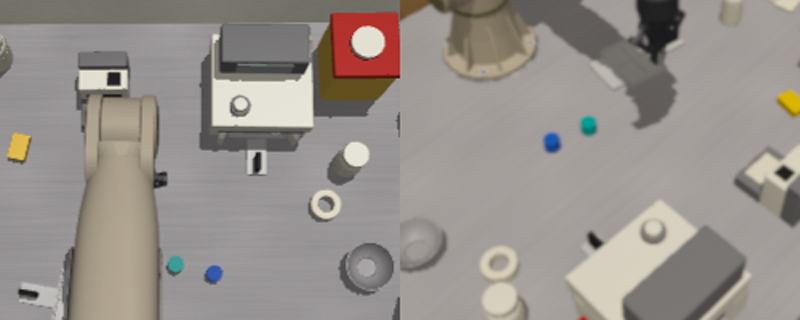

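```bash
python3 -c "
from workcell import env
print(env.hand_in())"
```

```text
the job is handed in; nothing more can be done
None
```

The job is handed in at about 33 s on the robot's clock. I drew the far tray straight out from under the printer and stood the three pots present one to a compartment. I then slid the loaded tray into the analyser up to the stop and pressed start.

**What the last checks showed:**
- **Printer:** it stands flat, and its front edge is within a pixel (about 3 mm) of where it was at the start.
- **Pots:** the cap heights of the first two matched a pot standing on the tray floor. I judged the third from the picture only. All three were upright just before the tray went in, but they cannot be seen inside the analyser.
- **Tray:** it stopped hard at about 19 N. The stem end read x 0.572 m against an expected 0.574 m, which is within pixel error.
- **Start button:** it bottomed at tool height 0.136 m with 16 N on it. I checked this by force and height, as there is no direct reading of its travel.
- **Other things:** no white pot is left on the table, and the blue and turquoise look-alikes and the other tray look untouched.

**Disagreements:** the two cameras differed by a few millimetres and about 1° on the tray's pose, so I lined the tray up to the analyser within the same picture. The tray also turned slightly (about 1°) while I was loading the pots, and I corrected that before inserting it.

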